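# Free the lid of a dead centrifuge with the release probe

## Robot

A 6-joint arm with a two-finger parallel gripper is mounted at the origin on the work surface. World frame = base frame: x ahead of the robot, y to its left, z up, the work surface at z = 0. Lengths are in m, angles in rad, forces in N, time in s.
With the tool pointing down it reaches from about 0.3 to 0.85 m from the base axis. Payload 4.2 kg.
Tool frame: the origin (TCP) lies between the finger pads; the fingertips stand 14 mm ahead of it and the grasp point (between the pads) lies 5 mm behind it; z points along the fingers, y is the direction in which the jaws open and shut (so a half turn about z gives the same grasp; the last joint's range is limited). The gripper opens to 91 mm and grips with 3 to 60 N. Pads are 32 mm wide; open, the fingers measure 118 mm over their backs; the gripper's body (76 mm by 178 mm) begins 60 mm behind the grasp point.
Start: joints at [1.201, 0.32, 1.565, -0, 1.257, -0.02], TCP at [0.197, 0.54, 0.228] pointing down, gripper open.
Joint ranges: [-3.11, 3.11], [-0.84, 2.01], [0.21, 2.61], [-1.34, 4.49], [0.05, 2.63], [-2.56, 2.56]. Speed limits (rad/s): [2.57, 2.57, 3.14, 3.14, 3.14, 3.14].

## Interface

Orientations are given as [roll, pitch, yaw] about the fixed x, y, z axes, in that order (R = Rz(yaw) Ry(pitch) Rx(roll)).
In Python, from workcell import robot gives the robot as it stands.
- The arm moves only by the tool carry_out, never from a script. Its arguments are lists of equal length, an entry for each row: "slide": the shift along the tool's x, y, z normalised to -1 to 1, where 1 is 120 mm, a list of three; "angular": the turn, a rotation vector about the tool's x, y, z normalised to -1 to 1, where 1 is 90 degrees, a list of three; "jaw": the opening, from 0 (shut) to 1 (fully open). A call has 1 to 20 rows; each row is the pose to reach, as a shift and turn from the pose measured when the call began, along the tool's axes at that moment; what a row does not reach only later rows make up. A row lasts 1/10 s, in which the tool goes at most 50 mm and 8.59 degrees, less where a joint would pass 70% of its speed; a pose out of reach is approached as far as the arm can. A call with a number of a shift or a turn outside -1 to 1 is refused whole. A call with a gripper value outside its range is refused whole. The fingers move at their own pace and stop on an object; "squeeze" is the grip in N (left out, the last holds). Time passes only in rows, so rows that repeat a pose let the fingers close. It gives the time, the measured TCP pose, the force and the opening at its end, in the units of the state.
- robot.get_obs(): the state, without advancing time (a new reading comes with each control period).
- robot.grab_frame(name): name is "side" or "top"; returns (picture, depth): 384x512x3 uint8, red, green, blue; 384x512 float32, m along the optical axis (not along the pixel's ray), 0 where there is no reading.
- robot.camera_model(name): a dict with "fx", "fy", "cx", "cy" (pixels), "D" ([k1, k2, p1, p2, k3] as OpenCV has them; the pictures are not rectified), "rvec" (rotation vector, rad) and "tvec" (3), from world to camera coordinates, as OpenCV has them. Camera axes: x right, y down, z forward; pixel columns grow to the right and rows downward; lengths in m; the calibration is good to about 2 mm. A picture is of the moment at which its call begins. camera_model takes no time and is no camera call.
- robot.hand_in(): hands the job in, once; it reports no verdict.
The state is a dict: "time_s": time; "joint_pos": joint angles; "dq": joint speeds; "effort": joint torques, N m; "position": TCP position; "tool_rot": TCP orientation; "contact_force": force on the tool from outside, world axes, zero at the start; "moment": the same for the moment, N m; "opening": finger opening in m.
Only numpy, scipy, OpenCV 4.12 (cv2) and the standard library are available. Lean on these libraries where they do the work, as an engineer would, in place of code of your own. Each camera call takes 0.05 s, during which the arm holds its last target. There are 200 camera calls.

## Task

The centrifuge has lost power with its lid latched. Take the release probe from its cradle by the blue balance band and, keeping it level, push its thin nose gently (never forcing it where it stops solid) into the holes on the centrifuge's front until you find the one hiding the latch and the lid springs up; then lay the probe back in its cradle the way it lay and let go. Leave everything else on the bench where it is.

Things in the scene. Friction and masses are not known exactly. Their poses are not given: they have to be found in the camera images.
- probe: steel probe, 0.11 to 0.18 kg: round 8 mm shaft, 6 mm thin nose with round end, heavy brass head 22 mm across. Origin on its axis at the balance point, marked by a blue band 12 mm wide; x along the axis to the tip: head -82 to -62 mm, bare shaft to +110, nose to +170. Gripped at the band it hangs level, elsewhere it sags
- probe_tip (a point): end of the probe's thin nose, 170 mm from the balance point
- cradle: blue fixed cradle: base plate 170 x 60 x 6 mm, two 8 mm thick V-notched posts at x = -44 and +75 mm; origin on the table below the probe's balance point, x along the probe to its tip, z up. V-notches 90 degrees, open upwards, 31 mm wide at the mouth, tops 62 mm above the table; between the posts only the base plate
- cradle_rest (a point): where the probe's balance point lies in the cradle, 50 mm above the table
- centrifuge: fixed cream bench centrifuge, 240 deep (x) x 220 wide (y) x 160 high, lid 22 mm on top; origin under its centre, x points inwards from the front. The flat upright front (x = -120 mm, 6 mm thick) has a row of four round 12 mm access holes between two yellow strips. Behind one hole, or two neighbours, is the release tab of the lid latch, unseen; the others are blind
- lid (a joint): lid hinged along the back edge; rad, 0 = shut and latched, springs up to about 0.5 and stays when the latch trips. In a blind hole a tip meets a solid plate 14 mm in from the front face. In the right hole it meets the tab 26 mm in, which yields against a spring (2 N rising to about 5 N), trips with the tip 31 to 34 mm in and hits a solid stop 38 mm in
- lid_front (a point): middle of the lid's front edge (blue strip), 172 mm above the table when shut
- hole1 (a point): mouth of access hole 1 of 4, counted from the centrifuge's +y end, 95 mm above the table, on the front face; holes 18 mm apart, 12 mm wide; x axis points straight into the hole (level), z up
- hole2 (a point): mouth of access hole 2 of 4, counted from the centrifuge's +y end, 95 mm above the table, on the front face; holes 18 mm apart, 12 mm wide; x axis points straight into the hole (level), z up
- hole3 (a point): mouth of access hole 3 of 4, counted from the centrifuge's +y end, 95 mm above the table, on the front face; holes 18 mm apart, 12 mm wide; x axis points straight into the hole (level), z up
- hole4 (a point): mouth of access hole 4 of 4, counted from the centrifuge's +y end, 95 mm above the table, on the front face; holes 18 mm apart, 12 mm wide; x axis points straight into the hole (level), z up
- rack_full: white tube rack full of purple-capped tubes, 110 x 150 mm, 91 high; bystander; origin at the centre of its underside
- rack_part: white tube rack partly filled with purple-capped tubes, 70 x 150 mm, 91 high; bystander; origin at the centre of its underside
- diluent: white plastic bottle with blue cap, 64 mm across, 150 high; bystander; origin at the centre of its underside
- stain_jar: amber jar with black cap, 56 mm across, 80 high; bystander; origin at the centre of its underside
- cup: yellow open specimen cup, 66 mm across, 65 high; bystander; origin at the centre of its underside
- tip_box: blue box with clear lid, 120 x 85 mm, 60 high; bystander; origin at the centre of its underside
- marker: white and red marker lying flat, 130 mm long, 14 thick; bystander; origin at the centre of its underside
There are look-alikes about, which are no part of the job. Leave any orange look-alike of the cradle alone.

How it is judged:
On the way, in this order (a step that is already met when the one before it is completed fails the run):
1. the probe is lifted clear of its cradle (z of probe in the frame of cradle above 0.075 m), for 0.2 s.
2. the lid springs up while the probe's tip is inside the centrifuge (value of joint lid above 0.04 rad and x of probe_tip in the frame of centrifuge between -0.112 and -0.07 m).
At the end, for the whole second after the job is handed in: The lid stands open by more than 0.3 rad; the probe lies still in both notches of its cradle, tip the same way as at the start, its balance point within 15 mm of its resting place and its tip within 10 mm of the resting height (value of joint lid above 0.3 rad and distance between probe and cradle_rest below 0.015 m and x of probe_tip in the frame of cradle above 0.15 m and z of probe_tip in the frame of cradle between 0.04 and 0.06 m and linear speed of probe below 0.02 m/s); the robot touches nothing.
It fails at once if the probe tips more than 20 degrees from level (angle between probe's own x axis and vertical below 1.222 rad or angle between probe's own x axis and vertical above 1.92 rad).
It fails at once if the probe is forced against the centrifuge with more than 30 N (contact force between probe and centrifuge above 30 N).
It fails at once if another thing on the bench is moved by more than 20 mm (distance of any of rack_full, rack_part, diluent, stain_jar, cup, tip_box, marker from where it was at the start of the episode above 0.02 m).
It also fails if it takes over 48 s, if anything falls off the work surface, if the arm or the gripper's body presses on something with over 40 N, if the wrist force passes 120 N, or if a joint passes its speed limit or range.

## Working session

There is one attempt and no reset: what is moved stays moved. The work goes in short steps, Python scripts to look and compute and a tool call to move; the robot and the scene stay as the last step left them, time stands still between calls to the robot, and variables do not carry over. Pictures are saved under pics/ and viewed, about 8 in all and at most 12, crops included, and the job is handed in when it is done.

Besides the shell and the picture viewer there is one more tool, called after "Emit:" as name(argument=value, ...) on one line, values as JSON. carry_out: Moves the arm, as the interface text tells. Its arguments: {"type":"object","properties":{"slide":{"type":"array"},"angular":{"type":"array"},"jaw":{"type":"array"},"squeeze":{"type":"number"}},"required":["slide","angular","jaw"]}

```bash
mkdir -p pics; ls
python3 - <<'E'
from workcell import robot
import cv2,numpy as np
o=robot.get_obs(); print({k:np.round(v,3) for k,v in o.items()})
for n in("side","top"):
    p,d=robot.grab_frame(n); cv2.imwrite(f"pics/{n}0.png",p[:,:,::-1]); np.savez(f"{n}0.npz",p=p,d=d)
    m=robot.camera_model(n);print(n,{k:np.round(v,4) for k,v in m.items()})
E
```

```text
pics
{'time_s': np.float64(0.0), 'joint_pos': array([ 1.201,  0.32 ,  1.566,  0.   ,  1.257, -0.02 ]), 'dq': array([ 0.001, -0.002, -0.003, -0.001,  0.002,  0.001]), 'effort': array([-1.0000e-03, -4.1246e+01, -2.3197e+01,  7.2000e-02,  4.6000e-02,
       -0.0000e+00]), 'position': array([0.197, 0.54 , 0.227]), 'tool_rot': array([-3.14 , -0.   ,  2.792]), 'contact_force': array([ 0.297, -0.064, -0.045]), 'moment': array([0.012, 0.006, 0.006]), 'opening': np.float64(0.091)}
side {'fx': np.float64(394.2747), 'fy': np.float64(394.2747), 'cx': np.float64(257.2684), 'cy': np.float64(190.5929), 'D': array([-0.0361,  0.    ,  0.    ,  0.    ,  0.    ]), 'rvec': array([ 0.5954, -2.552 ,  1.3385]), 'tvec': array([0.4507, 0.201 , 1.3407])}
top {'fx': np.float64(419.3459), 'fy': np.float64(419.3459), 'cx': np.float64(256.1566), 'cy': np.float64(187.7473), 'D': array([-0.0486,  0.    ,  0.    ,  0.    ,  0.    ]), 'rvec': array([ 2.1456, -2.1233,  0.194 ]), 'tvec': array([-0.0087,  0.5213,  1.34  ])}
```

View pics/top0.png

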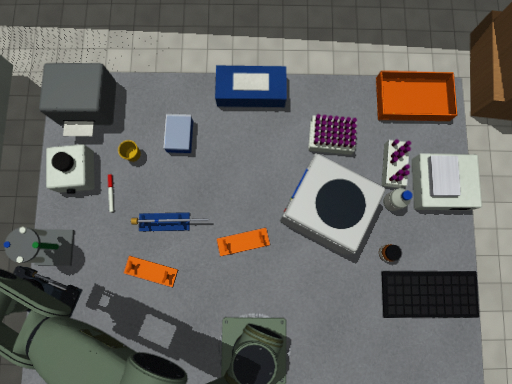

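View pics/side0.png

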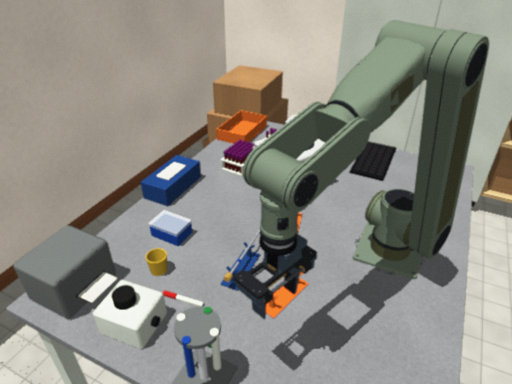

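The top view shows the real (blue) cradle at about (165,222). The probe's brass head is at (133,222) and its tip at (213,222), pointing right. The centrifuge is at (335,203), with its front facing upper-left and a blue strip near (300,175). In the side view the arm hides the centrifuge and part of the cradle.

```bash
cat > h.py <<'E'
import numpy as np,cv2
from workcell import robot
class Cam:
    def __init__(s,n):
        m=robot.camera_model(n); s.K=np.array([[m['fx'],0,m['cx']],[0,m['fy'],m['cy']],[0,0,1]]);s.D=np.array(m['D'])
        s.rv=np.array(m['rvec'],float);s.t=np.array(m['tvec'],float);s.R=cv2.Rodrigues(s.rv)[0];s.c=-s.R.T@s.t
    def rays(s,uv):
        q=cv2.undistortPoints(np.array(uv,float).reshape(-1,1,2),s.K,s.D)[:,0]
        return np.c_[q,np.ones(len(q))]@s.R
    def plane(s,uv,z):
        r=s.rays(uv);return s.c+r*((z-s.c[2])/r[:,2])[:,None]
    def depth(s,uv,d): return s.c+s.rays(uv)*np.array(d,float).reshape(-1,1)
    def proj(s,P): return cv2.projectPoints(np.array(P,float).reshape(-1,1,3),s.rv,s.t,s.K,s.D)[0][:,0]
def tri(ca,ua,cb,ub):
    a=ca.rays([ua])[0];b=cb.rays([ub])[0];s=np.linalg.lstsq(np.c_[a,-b],cb.c-ca.c,rcond=None)[0]
    p=ca.c+a*s[0];q=cb.c+b*s[1];return (p+q)/2,np.linalg.norm(p-q)
def grab(n,tag):
    p,d=robot.grab_frame(n);cv2.imwrite(f"pics/{tag}.png",p[:,:,::-1]);np.savez(f"{tag}.npz",p=p,d=d);return p,d
def crop(p,x0,y0,x1,y1,f,name): cv2.imwrite(f"pics/{name}.png",cv2.resize(p[y0:y1,x0:x1,::-1],None,fx=f,fy=f,interpolation=cv2.INTER_CUBIC))
E
python3 - <<'E'
from h import *
T=Cam("top");S=Cam("side");print(T.c,S.c)
f=np.load("top0.npz");p,d=f['p'],f['d']
a=p[195:250,115:225];b=p[145:265,265:395]
a=cv2.resize(a,None,fx=5,fy=5,interpolation=2);b=cv2.resize(b,None,fx=5,fy=5,interpolation=2)
cv2.imwrite("pics/c1.png",np.vstack([np.pad(a,((0,0),(0,100),(0,0))),b[:320]])[:,:,::-1]) if 0 else cv2.imwrite("pics/c1.png",np.vstack([cv2.copyMakeBorder(a,0,0,0,100,0),b[:325]])[:,:,::-1])
uv=np.array([(165,222),(133,222),(212,222),(165,205),(335,203),(301,172),(318,158),(290,205)])
print(np.c_[uv,T.depth(uv,d[uv[:,1],uv[:,0]])].round(3))
E
```

```text
[0.28250611 0.00663964 1.40983776] [-0.01723433  1.08860182  0.92504266]
[[ 1.65e+02  2.22e+02  4.09e-01  3.02e-01 -0.00e+00]
 [ 1.33e+02  2.22e+02  4.02e-01  3.93e-01  6.30e-02]
 [ 2.12e+02  2.22e+02  4.10e-01  1.44e-01  2.00e-03]
 [ 1.65e+02  2.05e+02  4.67e-01  3.05e-01 -3.00e-03]
 [ 3.35e+02  2.03e+02  4.54e-01 -2.36e-01  1.83e-01]
 [ 3.01e+02  1.72e+02  5.87e-01 -1.58e-01 -2.00e-03]
 [ 3.18e+02  1.58e+02  5.90e-01 -1.88e-01  1.83e-01]
 [ 2.90e+02  2.05e+02  4.47e-01 -1.03e-01  1.84e-01]]
```

View pics/c1.png

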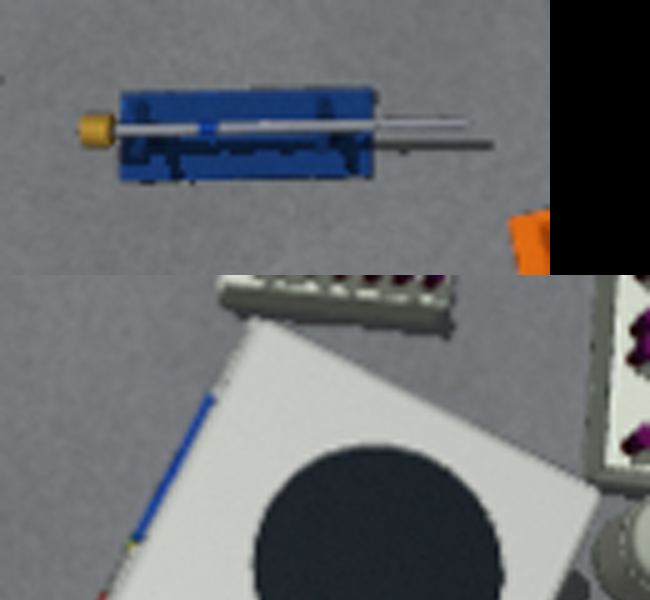

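Close-up (top0 pixels): head end about (131,221), blue band about (156.6,220.8), tip about (208,220). The centrifuge lid front edge with its blue strip runs from (307,169) to (292,198). Next I'll move the arm out of the side camera's view.

Emit:
carry_out(slide=[[0.5,-0.25,0],[1,-0.5,0],[1,-0.5,0],[1,-0.5,0]], angular=[[0,0,0],[0,0,0],[0,0,0],[0,0,0]], jaw=[1,1,1,1])

```text
time_s: 0.5
position: [0.0601, 0.5235, 0.227]
tool_rot: [-3.138, -0.001, 2.796]
contact_force: [0.6, -0.2, -0.6]
opening: 0.0912
```

Emit:
carry_out(slide=[[0.5,-0.25,0],[1,-0.5,0],[1,-0.5,0],[1,-0.5,0]], angular=[[0,0,0],[0,0,0],[0,0,0],[0,0,0]], jaw=[1,1,1,1])

```text
time_s: 0.9
position: [-0.0762, 0.5071, 0.2272]
tool_rot: [-3.137, -0.002, 2.801]
contact_force: [0.1, -0.1, -0.0]
opening: 0.091
```

Run:
```python
from h import *
print(robot.get_obs()['position'].round(3),robot.get_obs()['time_s'])
p,d=grab("side","side1")
a=cv2.resize(p[215:300,205:320],None,fx=5,fy=5,interpolation=2)
b=cv2.resize(p[120:230,235:375],None,fx=5,fy=5,interpolation=2)
cv2.imwrite("pics/a2.png",a[:,:,::-1]);cv2.imwrite("pics/b2.png",b[:,:,::-1])
S=Cam("side")
print(S.proj([[.41,.32,.05],[.5,-.13,.1],[.5,-.13,.18]]))
```

```text
[-0.076  0.507  0.227] 0.9
[[238.74691879 260.70655616]
 [272.23051068 171.31416649]
 [272.90427129 153.60293846]]
```

View pics/side1.png

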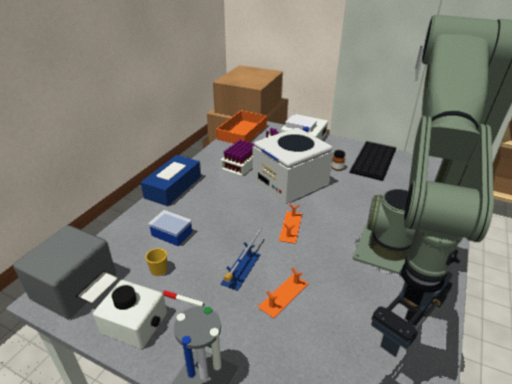

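The side view is clear now. The cradle and probe run from about (228,275) to (263,235), and the centrifuge front is around (270,175).

Run:
```python
import numpy as np,cv2
p=np.load("side1.npz")['p']
a=cv2.resize(p[225:292,215:275],None,fx=8,fy=8,interpolation=2)
b=cv2.resize(p[145:205,248:300],None,fx=8,fy=8,interpolation=2)
h=max(len(a),len(b));pad=lambda i:cv2.copyMakeBorder(i,0,h-len(i),0,0,0)
o=np.hstack([pad(a[:,:400]),pad(b[:,:400])])
cv2.imwrite("pics/c2.png",o[:,:,::-1]);print(o.shape)
```

```text
(536, 800, 3)
```

View pics/c2.png

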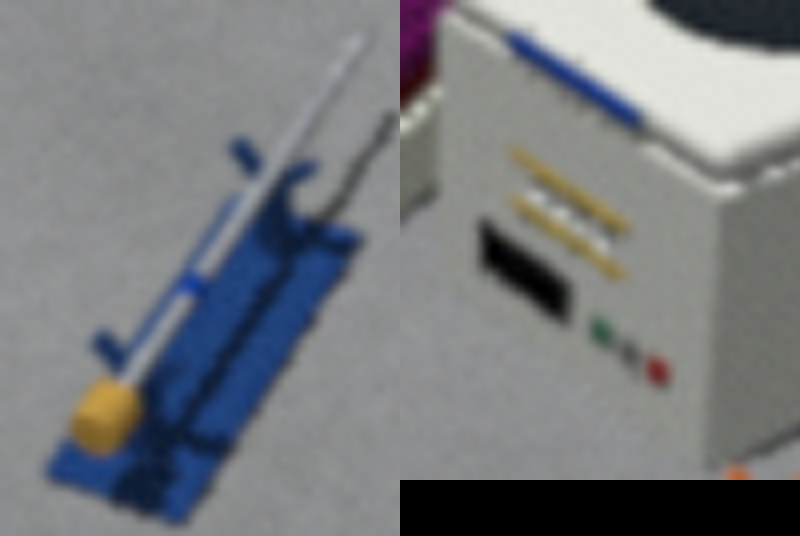

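Run:
```python
from h import *
T=Cam("top");S=Cam("side")
f=np.load("top0.npz");p,d=f['p'],f['d'];g=np.load("side1.npz");ps,ds=g['p'],g['d']
# lid
vv,uu=np.mgrid[140:265,265:395];uv=np.c_[uu.ravel(),vv.ravel()]
W=T.depth(uv,d[uv[:,1],uv[:,0]]);k=(W[:,2]>.176)&(W[:,2]<.19)
print("lid z",np.median(W[k,2]))
m=np.zeros(p.shape[:2],np.uint8);m[uv[k,1],uv[k,0]]=255
c=max(cv2.findContours(m,0,1)[0],key=cv2.contourArea)[:,0].astype(float)
X=T.plane(c,.182)[:,:2].astype(np.float32)*1000
r=cv2.minAreaRect(X);print("lid rect mm",r, cv2.boxPoints(r).round(1).tolist())
def cen(mask,x0,y0,n=1):
    nn,l,st,ce=cv2.connectedComponentsWithStats(mask.astype(np.uint8));o=np.argsort(-st[1:,4])[:n]+1
    return [(ce[i]+[x0,y0],st[i,4]) for i in o]
def hsv(q):return cv2.cvtColor(q,cv2.COLOR_RGB2HSV).astype(int)
h=hsv(ps[145:205,248:300]);
y=cen((h[...,0]>12)&(h[...,0]<32)&(h[...,1]>90),248,145,3);print("yellow side",y)
b=cen((h[...,0]>100)&(h[...,0]<130)&(h[...,1]>110),248,145,2);print("blue side",b)
h=hsv(p[150:215,285:325]);bt=cen((h[...,0]>100)&(h[...,0]<130)&(h[...,1]>110),285,150,2);print("blue top",bt)
print("lid_front tri",tri(T,bt[0][0],S,b[0][0]))
print("band tri", tri(T,(115+208/5-.4,195+129/5-.4),S,(215+193/8-.4,225+285/8-.4)))
print("head tri", tri(T,(115+97/5-.4,195+131/5-.4),S,(215+105/8-.4,225+415/8-.4)))
print("tip tri", tri(T,(115+466/5-.4,195+123/5-.4),S,(215+360/8-.4,225+38/8-.4)))
print("plane z=.05",T.plane([(115+208/5-.4,195+129/5-.4),(115+466/5-.4,195+123/5-.4),(131-.4,195+131/5-.4)],.05))
# cradle plate blue in top
h=hsv(p[195:250,115:225]);m=((h[...,0]>100)&(h[...,0]<130)&(h[...,1]>110)).astype(np.uint8)
m=cv2.morphologyEx(m,cv2.MORPH_CLOSE,np.ones((7,7)))
c=max(cv2.findContours(m,0,1)[0],key=cv2.contourArea)[:,0]+[115,195]
r=cv2.minAreaRect((T.plane(c.astype(float),.006)[:,:2]*1000).astype(np.float32));print("plate",r,cv2.boxPoints(r).round(1).tolist())
```

```text
lid z 0.18376338520517543
lid rect mm ((460.0278015136719, -235.83522033691406), (238.61021423339844, 216.08309936523438), 62.21415328979492) [[308.79998779296875, -291.0], [500.0, -391.70001220703125], [611.2000122070312, -180.6999969482422], [420.1000061035156, -79.9000015258789]]
yellow side [(array([269.47368421, 168.94736842]), np.int32(19)), (array([268.42857143, 174.28571429]), np.int32(14)), (array([262. , 178.5]), np.int32(2))]
blue side [(array([269.61290323, 154.80645161]), np.int32(31)), (array([260., 176.]), np.int32(1))]
blue top [(array([299.21052632, 183.05263158]), np.int32(57))]
lid_front tri (array([ 0.51496305, -0.1320178 ,  0.16992257]), np.float64(0.00091837628778541))
band tri (array([0.40937118, 0.32028152, 0.05247628]), np.float64(0.0009174730756814211))
head tri (array([0.40733249, 0.39302399, 0.05106293]), np.float64(0.0010156065205376404))
tip tri (array([0.41666643, 0.1536306 , 0.04765447]), np.float64(0.0028666718091461714))
plane z=.05 [[0.40916856 0.32068411 0.05      ]
 [0.41507389 0.15290129 0.05      ]
 [0.40680932 0.40425495 0.05      ]]
plate ((409.9862976074219, 304.9913330078125), (57.16505432128906, 169.47190856933594), 0.7215297222137451) [[380.29998779296875, 389.3999938964844], [382.5, 219.89999389648438], [439.6000061035156, 220.60000610351562], [437.5, 390.1000061035156]]
```

Run:
```python
from h import *
S=Cam("side");T=Cam("top")
C=np.array([.460,-.2358,0]);y=np.arctan2(-.885,-.466);ex=np.array([np.cos(y),np.sin(y),0]);ey=np.array([-np.sin(y),np.cos(y),0])
def fr(uv):
    r=S.rays(uv);o=C-.12*ex;s=((o-S.c)@ex)/(r@ex);P=S.c+r*s[:,None];return np.c_[(P-o)@ey,P[:,2]]*1000
cr=lambda q:[(248+(a-400)/8-.44,145+b/8-.44) for a,b in q]
print(np.degrees(y),"ends",fr(cr([(515,152),(628,228),(515,200),(622,275)])).round(1).tolist())
print("spots",fr(cr([(537,190),(562,207),(585,224),(607,242)])).round(1).tolist())
print("blue ends",fr(cr([(510,37),(640,122)])).round(1).tolist())
for k in range(4):
    P=C-.12*ex+(27-18*k)*1e-3*ey+[0,0,.095]
    print(k+1,P.round(4),(S.proj([P])[0]-[248,145]+.44)*8+[400,0])
p=np.load("side1.npz")['p']
# brightness profile along row of holes on the front plane
for z in (.092,.095,.098):
    t=np.arange(-60,61,3)*1e-3; q=S.proj([C-.12*ex+a*ey+[0,0,z] for a in t]).astype(np.float32)
    v=cv2.remap(cv2.cvtColor(p,cv2.COLOR_RGB2GRAY),q[:,:1],q[:,1:],1)[:,0];print(v.tolist())
```

```text
-117.76921269025222 ends [[43.9, 110.1], [-47.2, 111.8], [43.1, 82.1], [-44.2, 83.1]]
spots [[25.1, 97.1], [4.6, 97.5], [-14.1, 97.1], [-31.7, 95.7]]
blue ends [[49.8, 173.1], [-52.5, 173.6]]
1 [ 0.5398 -0.1422  0.095 ] [534.62366441 191.94083169]
2 [ 0.5239 -0.1338  0.095 ] [556.43839019 207.41717952]
3 [ 0.5079 -0.1254  0.095 ] [578.58454546 223.12980864]
4 [ 0.492 -0.117  0.095] [601.0693776  239.08391368]
[144, 142, 142, 142, 143, 142, 141, 141, 144, 150, 162, 167, 161, 153, 150, 149, 153, 160, 154, 151, 156, 167, 168, 170, 159, 149, 150, 159, 168, 171, 169, 155, 149, 146, 144, 143, 142, 142, 143, 145, 143]
[141, 141, 143, 143, 144, 142, 142, 141, 138, 147, 155, 150, 147, 146, 145, 147, 149, 145, 142, 143, 153, 170, 163, 151, 140, 140, 147, 162, 167, 157, 150, 144, 143, 142, 141, 141, 141, 142, 143, 144, 143]
[141, 143, 143, 142, 142, 141, 137, 135, 128, 129, 130, 132, 135, 136, 135, 131, 129, 126, 128, 134, 144, 146, 133, 128, 128, 132, 141, 143, 138, 133, 135, 135, 138, 139, 139, 140, 139, 140, 142, 143, 142]
```

Emit:
carry_out(slide=[[-0.4,0,0],[-0.8,0,0],[-1,0,0]], angular=[[0,0,0],[0,0,0],[0,0,0]], jaw=[1,1,1])

```text
time_s: 1.25
position: [0.0426, 0.4658, 0.2268]
tool_rot: [-3.137, 0.002, 2.797]
contact_force: [0.7, -0.1, 0.4]
opening: 0.0907
```

Emit:
carry_out(slide=[[-0.4,0,0],[-0.8,0,0],[-1,0,0]], angular=[[0,0,0],[0,0,0],[0,0,0]], jaw=[1,1,1])

```text
time_s: 1.55
position: [0.16, 0.4234, 0.227]
tool_rot: [-3.137, 0.004, 2.793]
contact_force: [-0.7, -0.1, -0.2]
opening: 0.0913
```

Emit:
carry_out(slide=[[-0.4,0,0],[-0.8,0,0],[-1,0,0]], angular=[[0,0,0],[0,0,0],[0,0,0]], jaw=[1,1,1])

```text
time_s: 1.85
position: [0.2772, 0.3801, 0.2274]
tool_rot: [-3.137, 0.006, 2.789]
contact_force: [-0.5, 0.5, -0.4]
opening: 0.0912
```

Emit:
carry_out(slide=[[-0.4,0,0],[-0.8,0,0],[-1,-0.1,0],[-1,-0.1,0],[-1,-0.1,0],[-1,-0.1,0],[-1,-0.1,0],[-1,-0.1,0],[-1,-0.1,0]], angular=[[0,0,0.095],[0,0,0.19],[0,0,0.285],[0,0,0.38],[0,0,0.475],[0,0,0.57],[0,0,0.665],[0,0,0.76],[0,0,0.76]], jaw=[1,1,1,1,1,1,1,1,1])

```text
time_s: 2.75
position: [0.3869, 0.326, 0.2279]
tool_rot: [3.138, 0.007, 1.593]
contact_force: [-0.2, -0.6, -0.1]
opening: 0.0912
```

Emit:
carry_out(slide=[[-0.05,0.18,0],[-0.05,0.18,0.4],[-0.05,0.18,0.8],[-0.05,0.18,1],[-0.05,0.18,1]], angular=[[0.002,0.0045,-0.008],[0.002,0.0045,-0.008],[0.002,0.0045,-0.008],[0.002,0.0045,-0.008],[0.002,0.0045,-0.008]], jaw=[1,1,1,1,1])

```text
time_s: 3.25
position: [0.4076, 0.3171, 0.1046]
tool_rot: [-3.135, 0.005, 1.607]
contact_force: [-0.7, 0.1, -0.0]
opening: 0.0909
```

Run:
```python
from h import *
p,d=grab("side","side2");o=robot.get_obs();print(o['position'].round(4),o['tool_rot'].round(4))
crop(p,200,190,300,300,5,"c3")
```

```text
[0.4091 0.3185 0.1069] [-3.1396e+00  2.4000e-03  1.6070e+00]
```

View pics/c3.png

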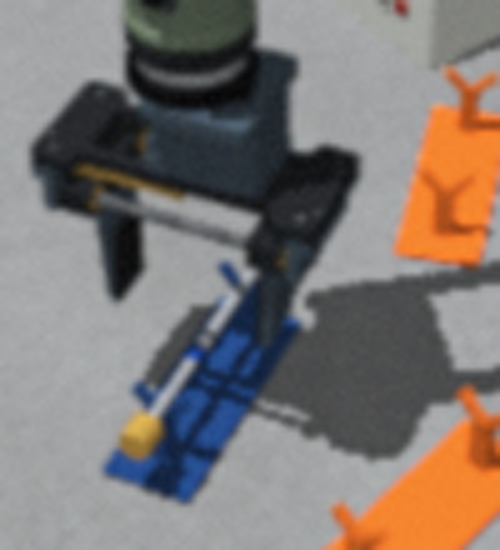

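The gripper straddles the probe: fingers near (120,290) and (270,340) in the crop, band at (195,355). Now I'll go down and close.

Emit:
carry_out(slide=[[0.017,0,0.25],[0.017,0,0.45],[0.017,0,0.516],[0.017,0,0.516],[0.017,0,0.516],[0.017,0,0.516],[0.017,0,0.516],[0.017,0,0.516],[0.017,0,0.516],[0.017,0,0.516],[0.017,0,0.516],[0.017,0,0.516],[0.017,0,0.516],[0.017,0,0.516]], angular=[[0,0,0],[0,0,0],[0,0,0],[0,0,0],[0,0,0],[0,0,0],[0,0,0],[0,0,0],[0,0,0],[0,0,0],[0,0,0],[0,0,0],[0,0,0],[0,0,0]], jaw=[1,1,1,0.6,0.3,0,0,0,0,0,0,0,0,0], squeeze=25)

```text
time_s: 4.7
position: [0.4098, 0.3206, 0.0452]
tool_rot: [3.141, 0.002, 1.607]
contact_force: [-0.5, 0.0, -0.2]
opening: 0.0072
```

Run:
```python
from h import *
o=robot.get_obs();print({k:np.round(o[k],4) for k in('time_s','position','tool_rot','contact_force','moment','opening')})
```

```text
{'time_s': np.float64(4.7), 'position': array([0.4098, 0.3206, 0.0452]), 'tool_rot': array([3.1415e+00, 1.9000e-03, 1.6074e+00]), 'contact_force': array([-0.5013,  0.0096, -0.218 ]), 'moment': array([-0.0942, -0.024 , -0.0748]), 'opening': np.float64(0.0072)}
```

Emit:
carry_out(slide=[[0,0,-0.1],[0,0,-0.25],[0,0,-0.45],[0,0,-0.6],[0,0,-0.67],[0,0,-0.67]], angular=[[0,0,0],[0,0,0],[0,0,0],[0,0,0],[0,0,0],[0,0,0]], jaw=[0,0,0,0,0,0])

```text
time_s: 5.3
position: [0.4102, 0.3212, 0.127]
tool_rot: [3.139, 0.0, 1.607]
contact_force: [-0.1, -0.1, -1.5]
opening: 0.0072
```

Emit:
carry_out(slide=[[-0.1,0.07,0],[-0.3,0.2,0],[-0.55,0.37,0],[-0.8,0.54,0]], angular=[[0,0,0],[0,0,0],[0,0,0],[0,0,0]], jaw=[0,0,0,0])

```text
time_s: 5.7
position: [0.4787, 0.2256, 0.126]
tool_rot: [3.141, 0.002, 1.608]
contact_force: [-0.5, 0.9, -0.9]
opening: 0.0077
```

Emit:
carry_out(slide=[[-0.25,0.17,0],[-0.5,0.34,0],[-0.7,0.47,0],[-0.8,0.54,0]], angular=[[0,0,0.08],[0,0,0.16],[0,0,0.24],[0,0,0.332]], jaw=[0,0,0,0])

```text
time_s: 6.1
position: [0.5479, 0.1288, 0.1247]
tool_rot: [-3.141, 0.003, 1.079]
contact_force: [-0.2, 0.4, -1.3]
opening: 0.0071
```

Run:
```python
from h import *
p,d=grab("side","side3");p2,d2=grab("top","top3");o=robot.get_obs();print({k:np.round(o[k],4) for k in('time_s','position','tool_rot','contact_force','moment','opening')})
a=cv2.resize(p[140:230,215:315],None,fx=6,fy=6,interpolation=2)
cv2.imwrite("pics/c4.png",a[:,:,::-1])
```

```text
{'time_s': np.float64(6.2), 'position': array([0.5477, 0.1295, 0.1248]), 'tool_rot': array([-3.1414e+00,  3.1000e-03,  1.0838e+00]), 'contact_force': array([ 0.0363,  0.0219, -1.3382]), 'moment': array([-0.0465,  0.063 ,  0.0095]), 'opening': np.float64(0.007)}
```

View pics/c4.png

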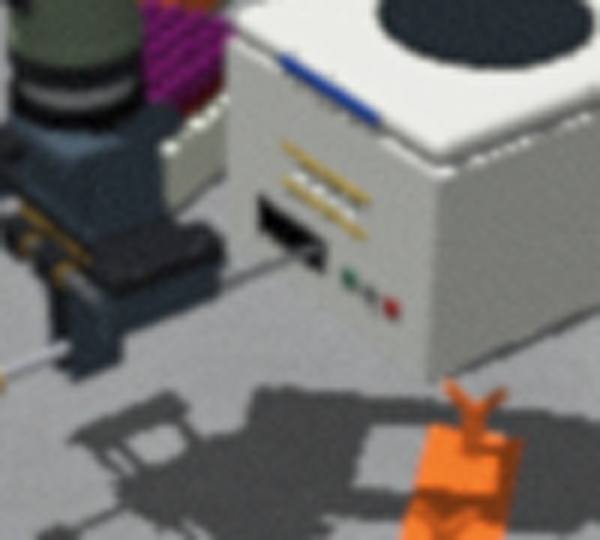

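The side crop shows the probe held and about level. Its nose end is at crop (320,247), which is pixel (268.3,181.2), and the hole row is near crop (325,195).

Run:
```python
from h import *
T=Cam("top");S=Cam("side");P=np.array([.5477,.1295,.1298]);d=-np.array([np.cos(1.0838),np.sin(1.0838),0])
tip=P+.17*d;print(tip,S.proj([tip,P+.1*d,P-.06*d]),T.proj([tip,P+.1*d]))
p=np.load("top3.npz")['p'];u,v=T.proj([tip])[0].round().astype(int);print(u,v)
crop(p,u-50,v-40,u+50,v+40,7,"c5")
```

```text
[ 0.4681445  -0.02073622  0.1298    ] [[268.23210448 180.57806958]
 [252.73242046 186.76736469]
 [214.3351871  202.10319241]] [[261.90774022 200.10037337]
 [242.00809498 189.40746065]]
262 200
```

View pics/c5.png

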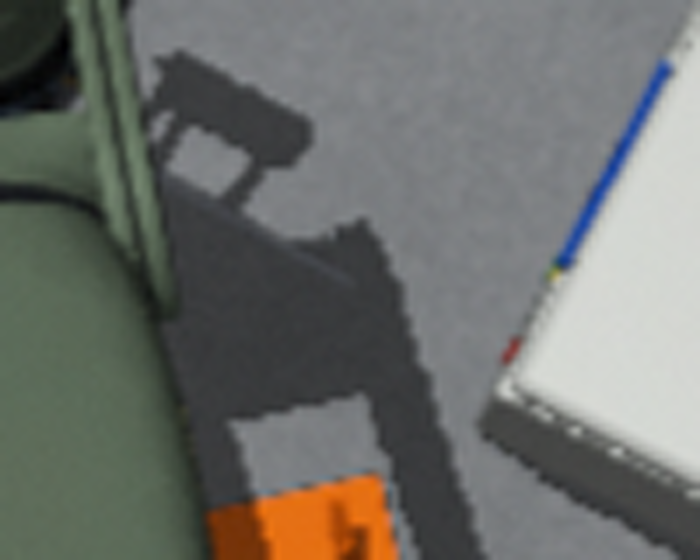

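The tip matches the prediction in both views to within 0.5 px, so the robot frame can be trusted. Next is the standoff in front of hole 2.

Emit:
carry_out(slide=[[0,0.1,0.05],[0,0.3,0.15],[0,0.55,0.286],[0,0.75,0.286],[-0.2,0.842,0.286],[-0.4,0.842,0.286],[-0.517,0.842,0.286],[-0.517,0.842,0.286],[-0.517,0.842,0.286]], angular=[[0,0.002,0],[0,0.002,0],[0,0.002,0],[0,0.002,0],[0,0.002,0],[0,0.002,0],[0,0.002,0],[0,0.002,0],[0,0.002,0]], jaw=[0,0,0,0,0,0,0,0,0])

```text
time_s: 7.1
position: [0.608, 0.0278, 0.0906]
tool_rot: [-3.141, -0.001, 1.085]
contact_force: [0.1, 0.2, -1.4]
opening: 0.0074
```

Run:
```python
from h import *
p,d=grab("side","side4");o=robot.get_obs();print({k:np.round(o[k],4) for k in('time_s','position','tool_rot','contact_force','moment','opening')})
S=Cam("side");a=o['tool_rot'][2];q=o['position']+[0,0,.005]-.17*np.array([np.cos(a),np.sin(a),0]);C=np.array([.460,-.2358,0]);y=-2.0555;ex=np.array([np.cos(y),np.sin(y),0]);ey=np.array([-ex[1],ex[0],0])
print("tip local",(q-C+.12*ex)@ex,(q-C)@ey,q[2],S.proj([q]),(S.proj([q])[0]-[240,150]+.45)*10)
crop(p,240,150,300,200,10,"c6")
```

```text
{'time_s': np.float64(7.15), 'position': array([0.6083, 0.0281, 0.0907]), 'tool_rot': array([ 3.1413e+00, -9.0000e-04,  1.0850e+00]), 'contact_force': array([ 0.0263, -0.1378, -0.9488]), 'moment': array([-0.0631,  0.1312, -0.008 ]), 'opening': np.float64(0.0071)}
tip local -0.012636148020659405 0.008041309985657032 0.09573316529134757 [[264.73726535 171.40641553]] [251.87265353 218.56415526]
```

View pics/c6.png

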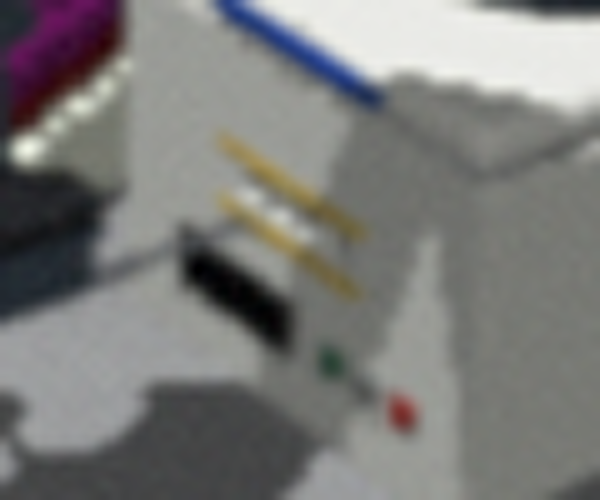

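The nose points at hole 2, with the tip near crop (240,222). I'll creep in.

Emit:
carry_out(slide=[[-0.04,0,0],[-0.08,0,0],[-0.1,0,0],[-0.115,0,0],[-0.125,0,0],[-0.125,0,0]], angular=[[0,0,0],[0,0,0],[0,0,0],[0,0,0],[0,0,0],[0,0,0]], jaw=[0,0,0,0,0,0])

```text
time_s: 7.75
position: [0.6012, 0.0148, 0.0907]
tool_rot: [3.141, -0.001, 1.085]
contact_force: [-0.3, 1.1, -0.5]
opening: 0.007
```

Emit:
carry_out(slide=[[-0.01,0,0],[-0.02,0,0],[-0.03,0,0],[-0.03,0,0]], angular=[[0,0,0],[0,0,0],[0,0,0],[0,0,0]], jaw=[0,0,0,0])

```text
time_s: 8.15
position: [0.5995, 0.0114, 0.0907]
tool_rot: [3.141, -0.001, 1.085]
contact_force: [0.1, -0.6, -1.8]
opening: 0.0074
```

No force at about 6 mm, so the tip is inside. I'll creep on to where the blind plate would be.

Emit:
carry_out(slide=[[-0.02,0,0],[-0.04,0,0],[-0.055,0,0],[-0.065,0,0],[-0.075,0,0],[-0.075,0,0]], angular=[[0,0,0],[0,0,0],[0,0,0],[0,0,0],[0,0,0],[0,0,0]], jaw=[0,0,0,0,0,0])

```text
time_s: 8.75
position: [0.5952, 0.0033, 0.0907]
tool_rot: [3.141, -0.001, 1.084]
contact_force: [0.6, -0.1, -0.1]
opening: 0.0072
```

```bash
cat > st.py <<'E'
from h import *
o=robot.get_obs();a=o['tool_rot'][2];q=o['position']-.17*np.array([np.cos(a),np.sin(a),0]);C=np.array([.460,-.2358,0]);y=-2.0555;ex=np.array([np.cos(y),np.sin(y),0]);ey=np.array([-ex[1],ex[0],0])
print("t",o['time_s'],"tip in mm",1e3*((q-C+.12*ex)@ex),"y",1e3*((q-C)@ey),"z",1e3*o['position'][2]+5,"push",-o['contact_force']@ex,"lat",o['contact_force']@ey,o['contact_force'].round(2),o['moment'].round(3),o['tool_rot'].round(4))
E
python3 st.py
```

```text
t 8.75 tip in mm 15.425122676824406 y 7.896642889232044 z 95.72849317599005 push 0.23293989006727037 lat 0.5720536464837567 [ 0.61 -0.06 -0.13] [-0.108  0.056  0.058] [ 3.1415e+00 -9.0000e-04  1.0844e+00]
```

Still free at about 15 mm. I'll go further gently.

Emit:
carry_out(slide=[[-0.012,0,0],[-0.024,0,0],[-0.036,0,0],[-0.036,0,0]], angular=[[0,0,0],[0,0,0],[0,0,0],[0,0,0]], jaw=[0,0,0,0])

```text
time_s: 9.15
position: [0.593, -0.0006, 0.0907]
tool_rot: [3.142, -0.001, 1.084]
contact_force: [0.2, 0.9, -2.0]
opening: 0.0074
```

```bash
python3 st.py
```

```text
t 9.15 tip in mm 19.946594418892527 y 7.845478963061474 z 95.70806058393474 push 0.8371079639393083 lat -0.24902476844803137 [ 0.17  0.86 -2.04] [-0.083  0.103  0.022] [ 3.1415e+00 -8.0000e-04  1.0844e+00]
```

Past the 14 mm plate depth with no force, so the tab is probably behind this hole.

Emit:
carry_out(slide=[[-0.015,0,0],[-0.03,0,0],[-0.045,0,0],[-0.06,0,0],[-0.07,0,0],[-0.07,0,0]], angular=[[0,0,0],[0,0,0],[0,0,0],[0,0,0],[0,0,0],[0,0,0]], jaw=[0,0,0,0,0,0])

```text
time_s: 9.75
position: [0.5891, -0.0082, 0.0907]
tool_rot: [3.142, -0.001, 1.084]
contact_force: [0.1, 0.0, -0.8]
opening: 0.0073
```

```bash
python3 st.py
```

```text
t 9.75 tip in mm 28.49946512815593 y 7.80367458109598 z 95.7174391682772 push 0.07092124189184862 lat 0.1032379188297435 [ 0.12  0.01 -0.76] [-0.131  0.059  0.057] [ 3.1415e+00 -8.0000e-04  1.0840e+00]
```

Emit:
carry_out(slide=[[-0.01,0,0],[-0.02,0,0],[-0.03,0,0],[-0.03,0,0]], angular=[[0,0,0],[0,0,0],[0,0,0],[0,0,0]], jaw=[0,0,0,0])

```text
time_s: 10.15
position: [0.5877, -0.0111, 0.0909]
tool_rot: [3.141, -0.002, 1.084]
contact_force: [1.9, 3.9, -0.7]
opening: 0.0072
```

```bash
python3 st.py; python3 st.py
```

```text
t 10.15 tip in mm 31.678063228946375 y 7.961955782039968 z 95.89108288796739 push 4.334958137907209 lat -0.1560405072338693 [ 1.88  3.91 -0.73] [ 0.492 -0.202  0.002] [ 3.1409e+00 -1.8000e-03  1.0839e+00]
t 10.15 tip in mm 31.678063228946375 y 7.961955782039968 z 95.89108288796739 push 4.334958137907209 lat -0.1560405072338693 [ 1.88  3.91 -0.73] [ 0.492 -0.202  0.002] [ 3.1409e+00 -1.8000e-03  1.0839e+00]
```

The force is 4.3 N, a spring-like contact. Onwards in small steps.

Emit:
carry_out(slide=[[-0.008,0,0],[-0.016,0,0],[-0.016,0,0]], angular=[[0,0,0],[0,0,0],[0,0,0]], jaw=[0,0,0])

```text
time_s: 10.45
position: [0.587, -0.0127, 0.0909]
tool_rot: [3.141, -0.002, 1.084]
contact_force: [2.6, 3.3, -1.4]
opening: 0.007
```

```bash
python3 st.py
python3 - <<'E'
from h import *
T=Cam("top");p,d=grab("top","top5")
uv=np.array([(310,180),(320,190),(330,180),(360,190)]);print(T.depth(uv,d[uv[:,1],uv[:,0]])[:,2])
E
```

```text
t 10.45 tip in mm 33.48109859182076 y 8.023971075395014 z 95.9473138278312 push 4.16188620531661 lat 0.7302057621364451 [ 2.59  3.34 -1.44] [ 0.555 -0.216 -0.044] [ 3.1407e+00 -2.1000e-03  1.0839e+00]
[0.18166279 0.18427176 0.1860768  0.18375589]
```

Emit:
carry_out(slide=[[-0.008,0,0],[-0.016,0,0],[-0.016,0,0]], angular=[[0,0,0],[0,0,0],[0,0,0]], jaw=[0,0,0])

```text
time_s: 10.8
position: [0.5859, -0.0147, 0.0909]
tool_rot: [3.141, -0.002, 1.084]
contact_force: [2.1, 3.3, -1.1]
opening: 0.0071
```

```bash
python3 st.py
python3 - <<'E'
from h import *
T=Cam("top");p,d=grab("top","top6")
uv=np.array([(310,180),(320,190),(330,180),(360,190)]);print(T.depth(uv,d[uv[:,1],uv[:,0]])[:,2])
E
```

```text
t 10.8 tip in mm 35.714365470426046 y 8.002568214130209 z 95.90185189326697 push 3.936230244552446 lat 0.2891028225301995 [ 2.09  3.35 -1.09] [ 0.478 -0.191 -0.023] [ 3.1408e+00 -1.7000e-03  1.0839e+00]
[0.24387749 0.23970753 0.23566428 0.20565655]
```

The lid is rising (it tripped). Withdrawing straight back.

Emit:
carry_out(slide=[[0.06,0,0],[0.15,0,0],[0.27,0,0],[0.4,0,0],[0.52,0,0],[0.6,0,0],[0.6,0,0]], angular=[[0,0,0],[0,0,0],[0,0,0],[0,0,0],[0,0,0],[0,0,0],[0,0,0]], jaw=[0,0,0,0,0,0,0])

```text
time_s: 11.55
position: [0.6203, 0.0505, 0.0909]
tool_rot: [3.141, -0.002, 1.086]
contact_force: [0.1, -0.9, -0.7]
opening: 0.0073
```

```bash
python3 st.py
python3 - <<'E'
from h import *
T=Cam("top");S=Cam("side");p,d=grab("top","top7");ps,ds=grab("side","side7")
uv=np.array([(310,180),(320,190),(330,180),(360,190)]);print(T.depth(uv,d[uv[:,1],uv[:,0]])[:,2])
o=robot.get_obs();a=o['tool_rot'][2];q=o['position']+[0,0,.005]-np.array([[.17],[.1],[-.072]])*np.array([np.cos(a),np.sin(a),0])
print(S.proj(q))
crop(ps,205,130,305,205,8,"c7")
print((S.proj(q)-[205,130]+.44)*8)
E
```

```text
t 11.55 tip in mm -38.0328420847339 y 8.382215523469558 z 95.8695859908001 push -0.7169013096321983 lat 0.47250473026441075 [ 0.08 -0.85 -0.69] [-0.044  0.1   -0.001] [ 3.1406e+00 -1.9000e-03  1.0858e+00]
[0.2433139  0.27571508 0.27219144 0.22621322]
[[259.93190383 173.24504215]
 [245.32039169 178.84969531]
 [206.47485106 193.75902119]]
[[442.97523061 349.48033724]
 [326.08313349 394.31756247]
 [ 15.31880848 513.59216954]]
```

View pics/c7.png

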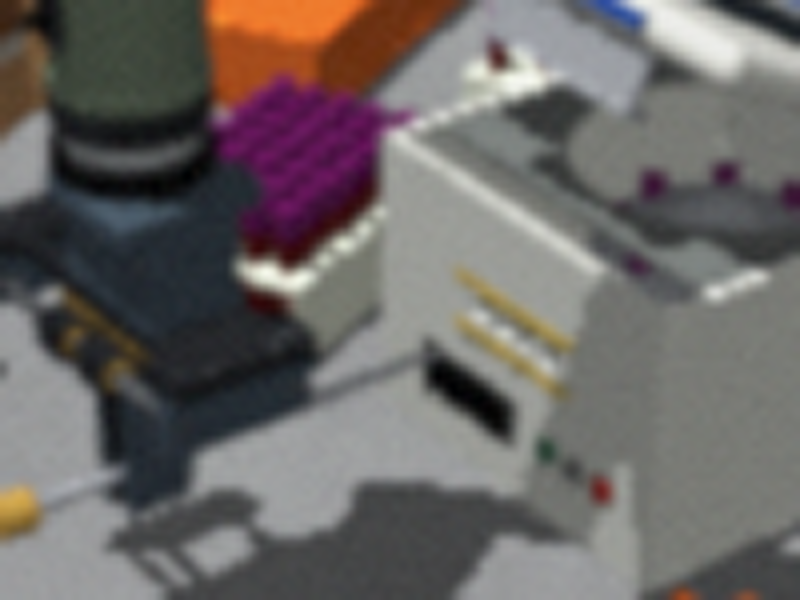

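The lid stands open, and the probe head is where predicted (crop (18,512)), so nothing slipped. Carrying it back to the cradle.

Emit:
carry_out(slide=[[0,0,-0.1],[0.05,-0.1,-0.25],[0.12,-0.28,-0.285],[0.2,-0.5,-0.285],[0.3,-0.7,-0.285],[0.39,-0.867,-0.285],[0.39,-0.867,-0.285]], angular=[[0,0,0],[0,0,-0.05],[0,0,-0.12],[0,0,-0.2],[0,0,-0.27],[0,0,-0.332],[0,0,-0.332]], jaw=[0,0,0,0,0,0,0])

```text
time_s: 12.35
position: [0.5477, 0.1403, 0.1261]
tool_rot: [3.141, -0.001, 1.609]
contact_force: [0.5, -0.4, -1.8]
opening: 0.0073
```

Emit:
carry_out(slide=[[0.1,-0.07,0],[0.3,-0.22,0],[0.55,-0.4,0],[0.77,-0.557,0]], angular=[[0,0,0],[0,0,0],[0,0,0],[0,0,0]], jaw=[0,0,0,0])

```text
time_s: 12.75
position: [0.4767, 0.2307, 0.1266]
tool_rot: [3.141, -0.002, 1.606]
contact_force: [1.2, 0.4, -1.3]
opening: 0.0073
```

Emit:
carry_out(slide=[[0.25,-0.18,0],[0.5,-0.36,0],[0.68,-0.49,0],[0.77,-0.557,0],[0.77,-0.557,0],[0.77,-0.557,0]], angular=[[0,0,0],[0,0,0],[0,0,0],[0,0,0],[0,0,0],[0,0,0]], jaw=[0,0,0,0,0,0])

```text
time_s: 13.35
position: [0.4073, 0.3201, 0.1269]
tool_rot: [3.14, -0.001, 1.605]
contact_force: [-0.3, -0.5, -0.6]
opening: 0.0074
```

Run:
```python
from h import *
o=robot.get_obs();print(o['time_s'],o['position'].round(4),o['tool_rot'].round(4))
a=o['tool_rot'][2];d=np.array([.4098,.3206,.0452])-o['position'];print("slide",(np.array([d@[np.cos(a),np.sin(a),0],d@[np.sin(a),-np.cos(a),0],-d[2]])/.12).round(4),"rotz",-(1.6074-a)/(np.pi/2))
```

```text
13.35 [0.4073 0.3201 0.1269] [ 3.1400e+00 -1.2000e-03  1.6052e+00]
slide [0.0033 0.0209 0.6808] rotz -0.001390191890997596
```

Lower to the pose where it was gripped, and check the force before letting go.

Emit:
carry_out(slide=[[0.003,0.021,0.1],[0.003,0.021,0.25],[0.003,0.021,0.4],[0.003,0.021,0.5],[0.003,0.021,0.57],[0.003,0.021,0.62],[0.003,0.021,0.65],[0.003,0.021,0.67],[0.003,0.021,0.678],[0.003,0.021,0.678]], angular=[[0,0,-0.001],[0,0,-0.001],[0,0,-0.001],[0,0,-0.001],[0,0,-0.001],[0,0,-0.001],[0,0,-0.001],[0,0,-0.001],[0,0,-0.001],[0,0,-0.001]], jaw=[0,0,0,0,0,0,0,0,0,0])

```text
time_s: 14.35
position: [0.41, 0.3208, 0.0458]
tool_rot: [3.14, -0.001, 1.607]
contact_force: [0.3, 0.6, -0.6]
opening: 0.0074
```

Emit:
carry_out(slide=[[0,0,0],[0,0,0],[0,0,0],[0,0,0],[0,0,0],[0,0,0],[0,0,0],[0,0,0],[0,0,-0.1],[0,0,-0.3],[0,0,-0.6],[0,0,-0.9],[0,0,-1],[0,0,-1]], angular=[[0,0,0],[0,0,0],[0,0,0],[0,0,0],[0,0,0],[0,0,0],[0,0,0],[0,0,0],[0,0,0],[0,0,0],[0,0,0],[0,0,0],[0,0,0],[0,0,0]], jaw=[0.12,0.16,0.2,0.3,0.4,0.5,0.6,0.6,0.6,0.6,0.6,0.6,0.6,0.6])

```text
time_s: 15.75
position: [0.4107, 0.3213, 0.1681]
tool_rot: [3.135, -0.004, 1.607]
contact_force: [0.6, 0.3, -0.7]
opening: 0.0549
```

Emit:
carry_out(slide=[[0,0,-0.3],[0,0,-0.7],[0,0,-1],[0,0,-1]], angular=[[0,0,0],[0,0,0],[0,0,0],[0,0,0]], jaw=[0.6,0.6,0.6,0.6])

```text
time_s: 16.15
position: [0.4116, 0.322, 0.2918]
tool_rot: [3.129, -0.009, 1.607]
contact_force: [-0.3, -0.7, -0.6]
opening: 0.0546
```

Run:
```python
from h import *
T=Cam("top");p,d=grab("top","top8");ps,ds=grab("side","side8");o=robot.get_obs();print(o['time_s'],o['position'].round(3),o['opening'])
uv=np.array([(310,180),(320,190),(330,180)]);print("lid z",T.depth(uv,d[uv[:,1],uv[:,0]])[:,2])
q=np.load("side1.npz")['p'];pad=lambda i:cv2.resize(i[215:292,205:280],None,fx=5.3,fy=5.3,interpolation=2)
cv2.imwrite("pics/c8.png",np.hstack([pad(q),pad(ps)])[:,:,::-1])
print("roi diff",np.abs(ps[225:292,215:275].astype(int)-q[225:292,215:275]).mean())
```

```text
16.25 [0.41  0.32  0.287] 0.05483760791604281
lid z [0.23881838 0.27802418 0.27095188]
roi diff 19.012189054726367
```

View pics/c8.png

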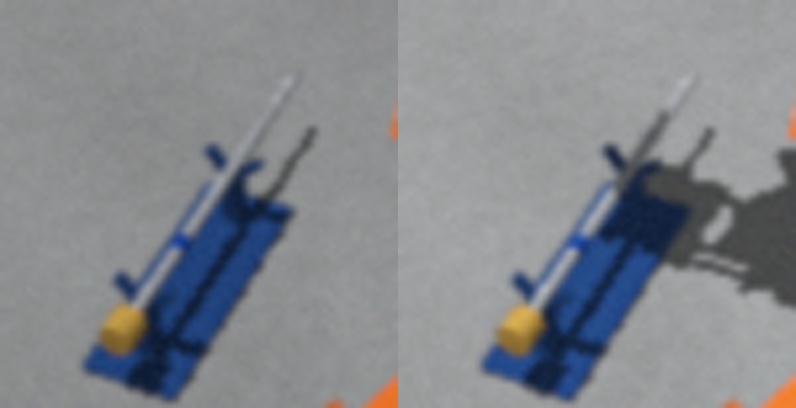

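The probe lies just as it did at the start: head, band and tip sit at the same crop positions before and after. The lid is open and the gripper is clear, so I'm handing in.

```bash
python3 -c "
from workcell import robot
print(robot.hand_in())"
```

```text
the job is handed in; nothing more can be done
None
```

The lid sprang open on the first hole I tried, hole 2, and the probe is back in its blue cradle. I handed the job in at about 16 s of the 48 s; it returned no verdict.

- **Probing:** I gripped the probe at the blue band and pushed it level into hole 2. The tab gave about 4 N of spring resistance, and the latch tripped with the tip at about 34–36 mm by my estimate. That is about 2 mm deeper than the stated 31–34 mm, which fits the roughly 2 mm uncertainty in where I put the front face.
- **Last checks:**
  - The top camera's depth shows points on the lid about 6 to 9 cm above where they were when shut. I did not work out the lid angle itself.
  - Before-and-after side pictures show the head, band and tip in the same places.
  - The gripper is open and well clear of the probe.
- **Not checked:** I took no separate measurement of the bystander objects; nothing in the moves or force readings suggested the arm touched any of them. A raw picture difference over the cradle came out at 19 grey levels, which I put down to the arm's shadow across it.

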